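# Check the jar seals along the row

## Task

Check the seals of the four donated jars standing in the tray: go along the row from the end where the oil bottle stands to the end where the tin stands, and with your closed fingertips gently press the raised centre of each lid in turn down flush with the lid, then let it come up again. The jars are only to be touched: do not pick up, shift or tip them, and leave the bottle, the tin and the packet alone.

Things in the scene. Friction and masses are not known exactly. Their poses are not given: they have to be found in the camera images.
- tray: fixed grey plastic tray on the table, 130 mm (its x) by 420 mm (its y), floor 6 mm thick, rim 20 mm high; origin at the centre of its underside. The four jars stand loose in it in a rough row along its y axis, about 96 mm apart, in the order jar_a, jar_b, jar_c, jar_d towards the tray's +y.
- jar_a: closed round food jar, 66 mm in diameter, 95 mm high to the flat top of its steel lid, about 0.45 kg, loose on the tray floor; origin at the centre of its underside, z up.
- lid_a (a point): the top of the raised centre of jar_a's lid: a round steel button 26 mm across on the jar's axis, standing 3 mm above the flat lid (so 104 mm above the table) until pressed.
- seal_a (a joint): travel of that raised centre: 0 = up, 0.003 = pressed flush with the lid (m). It is sprung: it starts to give at about 1.2 N, is flush at about 4.2 N and comes up again by itself.
- jar_b: closed round food jar, 66 mm in diameter, 120 mm high to the flat top of its steel lid, about 0.45 kg, loose on the tray floor; origin at the centre of its underside, z up.
- lid_b (a point): the top of the raised centre of jar_b's lid: a round steel button 26 mm across on the jar's axis, standing 3 mm above the flat lid (so 129 mm above the table) until pressed.
- seal_b (a joint): travel of that raised centre: 0 = up, 0.003 = pressed flush with the lid (m). It is sprung: it starts to give at about 1.2 N, is flush at about 4.2 N and comes up again by itself.
- jar_c: closed round food jar, 66 mm in diameter, 95 mm high to the flat top of its steel lid, about 0.45 kg, loose on the tray floor; origin at the centre of its underside, z up.
- lid_c (a point): the top of the raised centre of jar_c's lid: a round steel button 26 mm across on the jar's axis, standing 3 mm above the flat lid (so 104 mm above the table) until pressed.
- seal_c (a joint): travel of that raised centre: 0 = up, 0.003 = pressed flush with the lid (m). It is sprung: it starts to give at about 1.2 N, is flush at about 4.2 N and comes up again by itself.
- jar_d: closed round food jar, 66 mm in diameter, 110 mm high to the flat top of its steel lid, about 0.45 kg, loose on the tray floor; origin at the centre of its underside, z up.
- lid_d (a point): the top of the raised centre of jar_d's lid: a round steel button 26 mm across on the jar's axis, standing 3 mm above the flat lid (so 119 mm above the table) until pressed.
- seal_d (a joint): travel of that raised centre: 0 = up, 0.003 = pressed flush with the lid (m). It is sprung: it starts to give at about 1.2 N, is flush at about 4.2 N and comes up again by itself.
- oil_bottle: small bottle of cooking oil with a cap, 60 mm in diameter, 165 mm high, loose on the table just past one end of the tray, about 120 mm from the nearest jar (either end, it varies); origin at the centre of its underside. The row is begun at its end.
- tin: food tin, 74 mm in diameter, 75 mm high, loose on the table past the other end of the tray; origin at the centre of its underside.
- packet: cardboard packet lying flat, 75 x 150 x 40 mm, loose on the table beyond the tray; origin at the centre of its underside.

How it is judged:
By the outcome, as a careful person would: the job done as asked, in the order asked, and still so for the second after the job is handed in, with the robot touching nothing.
It also fails if it takes over 48 s, if anything falls off the work surface, if the arm or the gripper's body presses on something with over 40 N, if the wrist force passes 120 N, or if a joint passes its speed limit or range.

## Robot

A 6-joint arm with a two-finger parallel gripper is mounted at the origin on the work surface. World frame = base frame: x ahead of the robot, y to its left, z up, the work surface at z = 0. Lengths are in m, angles in degrees, forces in N, time in s.
With the tool pointing down it reaches from about 0.35 to 0.925 m from the base axis. Payload 6.4 kg.
Tool frame: the origin (TCP) lies on the centre line of the jaws, within the pads' length; the fingertips stand 19 mm ahead of it and the grasp point (between the pads) is the TCP; z points along the fingers, y is the line along which they close (so a half turn about z gives the same grasp; the last joint's range is limited). The gripper opens to 94 mm and grips with 3 to 60 N. Pads are 16 mm wide; open, the fingers measure 119 mm over their backs; the gripper's body (75 mm by 177 mm) begins 78 mm behind the grasp point.
Start: joints at [-9.975, 14.043, 89.255, -0, 76.702, -9.975], TCP at [0.65, 0, 0.224] pointing down, gripper open.
Joint ranges: [-179.41, 179.41], [-58.25, 129.5], [7.25, 145.43], [-54.29, 234.29], [11.92, 165.04], [-157.13, 157.13]. Speed limits (degrees/s): [147.25, 147.25, 180, 180, 180, 180].

## Interface

Orientations are given as a 3x3 rotation matrix whose columns are the frame's x, y, z axes.
In Python, from plant import * gives the robot as it stands. The module is installed in compiled form; this text tells all that it offers.
- The arm moves only by the tool play_rows, never from a script. Its argument "series" is a list of rows, each a list of 2 entries, a list of its own where there are three numbers: the shift along the tool's x, y, z in cm, then the turn, a rotation vector about the tool's x, y, z in degrees. In form: [[[tx, ty, tz], [ax, ay, az]], ...]. A call has exactly 8 rows; each row is the pose to reach, as a shift and turn from the pose commanded when the call began, along the tool's axes at that moment; what a row does not reach only later rows make up. A row lasts 1/12 s, in which the tool goes at most 41.7 mm and 7.16 degrees, less where a joint would pass 70% of its speed; a pose out of reach is approached as far as the arm can. A call with a gripper value outside its range is refused whole. "claw" is the opening, from 0 (shut) to 1 (fully open), set as the call begins (left out, the last holds). The fingers move at their own pace and stop on an object; "newtons" is the grip in N (left out, the last holds). Time passes only in rows, so rows that repeat a pose let the fingers close, or fill a call up. It gives the time, the measured TCP pose, the force, the opening and the grip force at its end, in the units of the state.
- sense(): the state, without advancing time (a new reading comes with each control period).
- read_camera(name): name is "scene" or "side" or "wrist"; returns the picture (480x640x3 uint8, red, green, blue); there is no depth.
- camera_params(name): a dict with "vfov" (degrees; the focal length in pixels is half the picture's height over the tangent of half this angle, whatever the lens; pixels are square), "cx", "cy" (the principal point, pixels), "xyz" and "rotation" of the camera in the world. Camera axes: x right, y up, looking along -z (the intrinsics and any distortion apply to the point x, -y, -z); pixel columns grow to the right and rows downward; lengths in m; the calibration is good to about 2 mm. A picture is of the moment at which its call begins: read the wrist's pose just before it. camera_params takes no time and is no camera call; for the wrist camera it gives the pose at the moment of the call.
- close_job(): hands the job in; it is judged then, once.
Trained networks look in the newest picture that a camera, given by its name, has taken for a name from the list of things; names that differ only in an ending like _2 or _b are one class to them, and where a whole thing is asked for, a point or a joint stands for the part that bears it (a point fixed in the world has none). Each returns a list of dicts, best first, with "confidence" (0 to 1); they miss things now and then, are a little off and sometimes report something else, mostly with a low value. They report only what shows in the picture. A call takes as long as a camera call.
- recognise(camera, query): "box" ([left, top, right, bottom] in pixels, round what is visible of it).
- masks_of(camera, query): "mask" (480x640 bool, what is visible of it) and "box" ([left, top, right, bottom] in pixels, round what is visible of it).
The state is a dict: "time_s": time; "joint_positions": joint angles; "qd": joint speeds; "effort": joint torques, N m; "eef_pos": TCP position; "eef_rot": TCP orientation; "ft_force": force on the tool from outside, world axes, zero at the start; "ft_torque": the same for the moment, N m; "finger_gap": opening from 0.0 (shut) to 1.0 (fully open); "gripper_force": force on a finger pad.
Only numpy, scipy, OpenCV 4.12 (cv2) and the standard library are available. Lean on these libraries where they do the work, as an engineer would, in place of code of your own. Each camera call takes 0.05 s, during which the arm holds its last target. There are 200 camera calls.

## Working session

There is one attempt and no reset: what is moved stays moved. The work goes in short steps, Python scripts to look and compute and a tool call to move; the robot and the scene stay as the last step left them, time stands still between calls to the robot, and variables do not carry over. Pictures are saved under pics/ and viewed, at most 10 in all, crops included, and the job is handed in when it is done.

Besides the shell and the picture viewer there is one more tool, called after "Emit:" in YAML: its name, and indented under it one key for each argument. play_rows: Moves the arm, as the interface text tells. Its arguments: {"type":"object","properties":{"series":{"type":"array","items":{"type":"array"}},"claw":{"type":"number"},"newtons":{"type":"number"}},"required":["series"]}

```bash
mkdir -p pics; python3 - <<'E'
from plant import *
import cv2
for n in ("scene","side"):
    im=read_camera(n); cv2.imwrite(f"pics/{n}0.png",im[:,:,::-1])
    print(n,camera_params(n))
    for q in ("jar_a","lid_a","oil_bottle","tin","tray"):
        print(q,[(d["confidence"],[round(float(v)) for v in d["box"]]) for d in recognise(n,q)])
s=sense();print(s["time_s"],s["eef_pos"],s["eef_rot"],s["ft_force"])
E
```

```text
scene {'vfov': 55.199204093003324, 'cx': 315.9368264025476, 'cy': 236.34832813458058, 'xyz': array([ 1.15977619, -0.11845812,  0.75860118]), 'rotation': array([[ 0.26516597, -0.73953053,  0.61869347],
       [ 0.96413847,  0.19595442, -0.17899404],
       [ 0.01113584,  0.64396931,  0.76497028]])}
jar_a [(0.96, [328, 191, 361, 243]), (0.83, [361, 159, 397, 216])]
lid_a [(0.64, [255, 235, 268, 245]), (0.56, [340, 196, 355, 202])]
oil_bottle [(0.92, [178, 226, 220, 306])]
tin []
tray [(0.76, [219, 190, 418, 306])]
side {'vfov': 51.54609330696522, 'cx': 317.7979056629761, 'cy': 242.69225909313906, 'xyz': array([ 0.43560708, -0.58217676,  0.74215594]), 'rotation': array([[ 0.95032146,  0.22625906, -0.21376615],
       [-0.31119411,  0.67542796, -0.66854715],
       [-0.00688122,  0.70185747,  0.71228417]])}
jar_a [(0.88, [302, 268, 337, 328]), (0.84, [273, 224, 308, 294]), (0.62, [246, 207, 278, 262]), (0.61, [216, 178, 246, 237]), (0.16, [312, 276, 328, 284])]
lid_a [(0.61, [255, 210, 271, 223]), (0.58, [283, 234, 299, 243]), (0.42, [310, 273, 325, 285]), (0.41, [216, 184, 234, 191])]
oil_bottle [(0.97, [332, 304, 380, 388])]
tin [(0.84, [199, 162, 232, 208])]
tray [(0.73, [198, 196, 352, 360])]
0.6 [ 6.50007546e-01 -7.15253301e-06  2.24443779e-01] [[ 4.41420855e-05  9.99999999e-01 -1.05030245e-05]
 [ 9.99999999e-01 -4.41421221e-05 -3.49187510e-06]
 [-3.49233873e-06 -1.05028703e-05 -1.00000000e+00]] [-0.95670184  0.0775429  -0.0430878 ]
```

View pics/scene0.png

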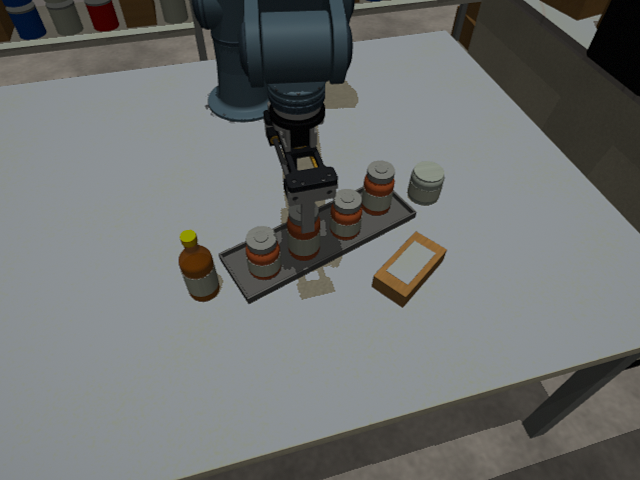

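View pics/side0.png

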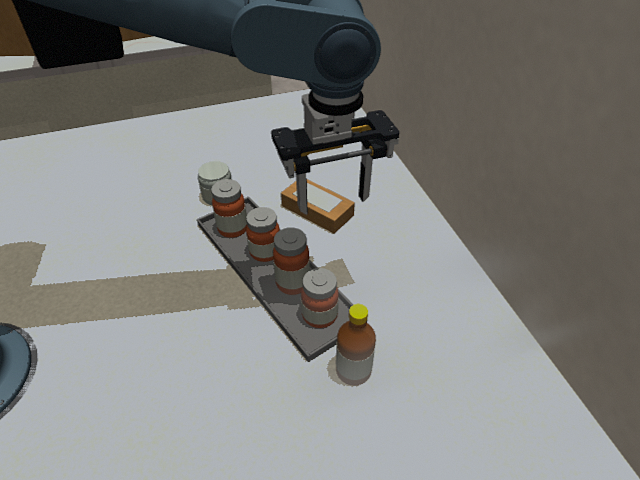

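The scene picture shows the bottle (200,265) at left, then the jars: a (262,237), b (304,205, behind a finger), c (347,198) and d (380,170), with the tin at (426,180). The side picture agrees: lids at (319,278), (290,238), (262,215) and (227,187). The second jar is the tallest, so the order from the bottle is a, b, c, d.

```bash
cat > h.py <<'E'
import numpy as np
from plant import *
H=dict(a=.104,b=.129,c=.104,d=.119)
def ground(cam,u,v,z):
    p=cam; f=240/np.tan(np.radians(p["vfov"]/2))
    d=p["rotation"]@np.array([(u-p["cx"])/f,-(v-p["cy"])/f,-1])
    return p["xyz"]+d*(z-p["xyz"][2])/d[2]
def project(p,X):
    f=240/np.tan(np.radians(p["vfov"]/2)); c=p["rotation"].T@(np.array(X)-p["xyz"])
    return p["cx"]-f*c[0]/c[2], p["cy"]+f*c[1]/c[2]
E
python3 - <<'E'
from h import *
import cv2
P={n:camera_params(n) for n in("scene","side","wrist")}
L=dict(scene=dict(a=(262,237),c=(347,198),d=(380,169)),side=dict(a=(319,278),b=(290,238),c=(262,215),d=(227,187)))
for n in L:
    for k,(u,v) in L[n].items(): print(n,k,ground(P[n],u,v,H[k]).round(4))
print("bottle cap",ground(P["side"],358,313,.165),ground(P["scene"],189,238,.165))
print(P["wrist"])
a=cv2.imread("pics/scene0.png")[140:290,220:420]; b=cv2.imread("pics/side0.png")[170:320,190:390]
w=read_camera("wrist")[:,:,::-1]
cv2.imwrite("pics/w0.png",w)
cv2.imwrite("pics/z.png",np.vstack([np.hstack([cv2.resize(a,None,fx=2,fy=2),cv2.resize(b,None,fx=2,fy=2)])]))
E
```

```text
scene a [ 0.6062 -0.0626  0.104 ]
scene c [0.5493 0.1217 0.104 ]
scene d [0.4999 0.2088 0.119 ]
side a [ 0.6031 -0.0632  0.104 ]
side b [0.5771 0.0197 0.129 ]
side c [0.5492 0.1212 0.104 ]
side d [0.5002 0.2072 0.119 ]
bottle cap [ 0.61940645 -0.19283672  0.165     ] [ 0.62860074 -0.18649303  0.165     ]
{'vfov': 60.923919055790535, 'cx': 313.4164355930609, 'cy': 235.97695309419404, 'xyz': array([0.6508846 , 0.06551829, 0.38348031]), 'rotation': array([[ 9.99999926e-01, -3.28675669e-05,  3.82983468e-04],
       [-5.47915493e-05,  9.73975929e-01,  2.26651465e-01],
       [-3.80466162e-04, -2.26651469e-01,  9.73975855e-01]])}
```

View pics/w0.png

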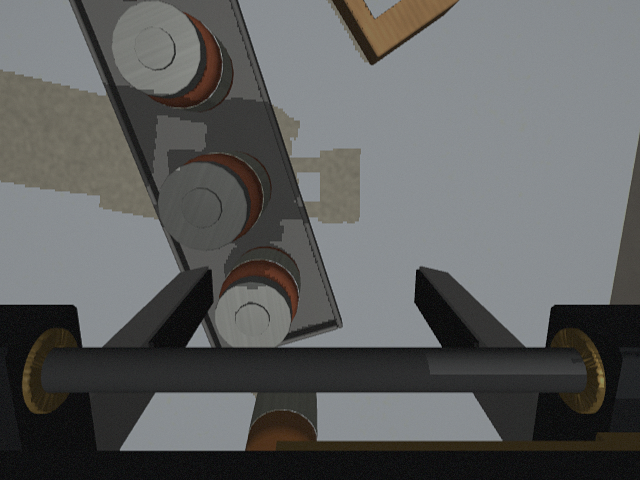

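The wrist picture shows the buttons of c (155,48), b (202,207) and a (252,320). I'll compare these with the first estimates.

```bash
python3 - <<'E'
from h import *
p=camera_params("wrist")
for k,(u,v) in dict(a=(252,320),b=(202,207),c=(155,48)).items(): print(k,ground(p,u,v,H[k]).round(4))
print(sense()["time_s"])
E
```

```text
a [ 0.6054 -0.0632  0.104 ]
b [0.5806 0.025  0.129 ]
c [0.5502 0.1231 0.104 ]
0.65
```

Emit:
play_rows:
  series:
    - [[-1.5,-1,0],[0,0,0]]
    - [[-3,-2,1],[0,0,0]]
    - [[-4.5,-3.2,2],[0,0,0]]
    - [[-6.3,-4.5,3],[0,0,0]]
    - [[-6.3,-4.5,4.5],[0,0,0]]
    - [[-6.3,-4.5,6],[0,0,0]]
    - [[-6.3,-4.5,6],[0,0,0]]
    - [[-6.3,-4.5,6],[0,0,0]]
  claw: 0
  newtons: 10

```text
time_s: 1.32
eef_pos: [0.6045, -0.0629, 0.1639]
eef_rot: [[0.0, 1.0, -0.002], [1.0, -0.0, 0.001], [0.001, -0.002, -1.0]]
ft_force: [0.4, -0.9, 0.7]
finger_gap: 0.475
gripper_force: 0.0
```

```bash
python3 - <<'E'
from h import *
import cv2
s=sense();print(s["eef_pos"],s["ft_force"],s["finger_gap"])
p=camera_params("wrist");w=read_camera("wrist")
for k,x in dict(a=(.605,-.063),b=(.5806,.025),c=(.5502,.1231)).items(): print(k,project(p,(*x,H[k])))
cv2.imwrite("pics/w1.png",w[:,:,::-1]);print(p["xyz"])
a=read_camera("scene")[200:300,210:310,::-1];b=read_camera("side")[220:320,260:360,::-1]
cv2.imwrite("pics/z1.png",cv2.resize(np.hstack([a,b]),None,fx=4,fy=4,interpolation=2))
E
```

```text
[ 0.60453212 -0.06289277  0.16388205] [ 0.3724009  -0.85864541  0.69203833] 0.4748728004834658
a (np.float64(313.02133813188243), np.float64(261.618907062473))
b (np.float64(258.640375558015), np.float64(90.0840167878111))
c (np.float64(192.7221194878632), np.float64(-130.1133056039786))
[0.60567163 0.00254359 0.32293098]
```

View pics/w1.png

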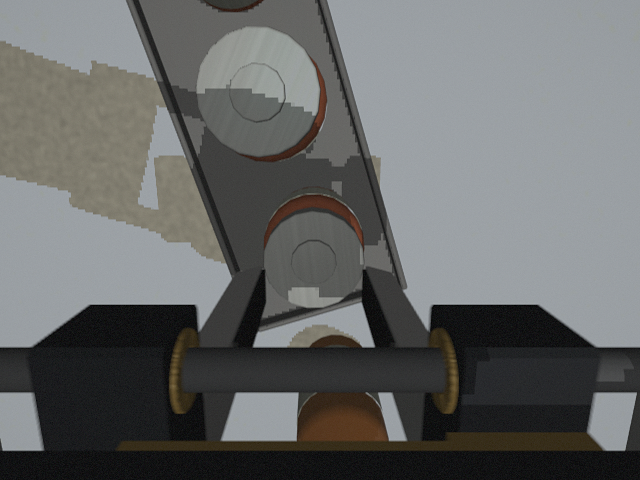

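View pics/z1.png

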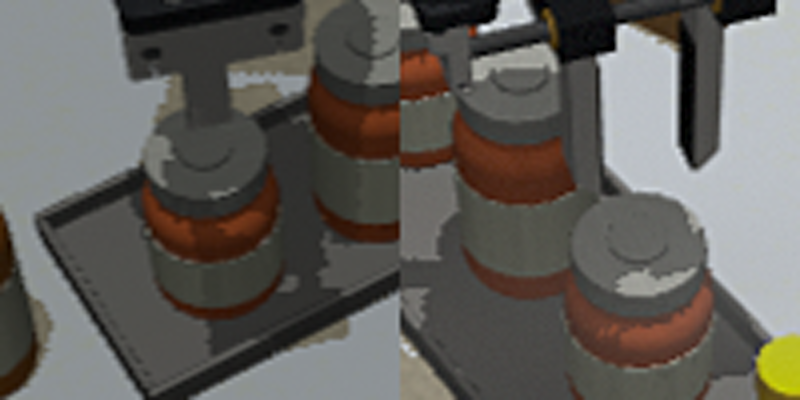

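The wrist picture shows a's button at (313,262) and b's at (257,92), both within 2 px of the predictions. The fingers are still half open. I'll let them close while descending slightly.

Emit:
play_rows:
  series:
    - [[0,0,0.5],[0,0,0]]
    - [[0,0,1],[0,0,0]]
    - [[0,0,1.5],[0,0,0]]
    - [[0,0,2],[0,0,0]]
    - [[0,0,2.5],[0,0,0]]
    - [[0,0,2.8],[0,0,0]]
    - [[0,0,2.8],[0,0,0]]
    - [[0,0,2.8],[0,0,0]]
  claw: 0

```text
time_s: 2.13
eef_pos: [0.6049, -0.063, 0.1362]
eef_rot: [[-0.0, 1.0, -0.0], [1.0, 0.0, 0.0], [0.0, -0.0, -1.0]]
ft_force: [-0.5, -0.3, 0.6]
finger_gap: 0.003
gripper_force: 0.0
```

Emit:
play_rows:
  series:
    - [[0,0,0.5],[0,0,0]]
    - [[0,0,0.9],[0,0,0]]
    - [[0,0,1.2],[0,0,0]]
    - [[0,0,1.3],[0,0,0]]
    - [[0,0,1.4],[0,0,0]]
    - [[0,0,1.5],[0,0,0]]
    - [[0,0,1.5],[0,0,0]]
    - [[0,0,1.5],[0,0,0]]

```text
time_s: 2.8
eef_pos: [0.605, -0.063, 0.1218]
eef_rot: [[-0.0, 1.0, -0.0], [1.0, 0.0, -0.0], [-0.0, -0.0, -1.0]]
ft_force: [-2.3, -0.5, 3.2]
finger_gap: 0.005
gripper_force: 1.4
```

Emit:
play_rows:
  series:
    - [[0,0,0.05],[0,0,0]]
    - [[0,0,0.1],[0,0,0]]
    - [[0,0,0.15],[0,0,0]]
    - [[0,0,0.2],[0,0,0]]
    - [[0,0,0.2],[0,0,0]]
    - [[0,0,0.2],[0,0,0]]
    - [[0,0,0.2],[0,0,0]]
    - [[0,0,0.2],[0,0,0]]

```text
time_s: 3.47
eef_pos: [0.6054, -0.0631, 0.1204]
eef_rot: [[-0.0, 1.0, 0.001], [1.0, 0.0, -0.0], [-0.0, 0.001, -1.0]]
ft_force: [-2.6, 1.9, 6.7]
finger_gap: 0.007
gripper_force: 3.4
```

Emit:
play_rows:
  series:
    - [[0,0,0.03],[0,0,0]]
    - [[0,0,0.06],[0,0,0]]
    - [[0,0,0.1],[0,0,0]]
    - [[0,0,0.1],[0,0,0]]
    - [[0,0,0.1],[0,0,0]]
    - [[0,0,0.1],[0,0,0]]
    - [[0,0,0.1],[0,0,0]]
    - [[0,0,0.1],[0,0,0]]

```text
time_s: 4.13
eef_pos: [0.606, -0.0632, 0.1205]
eef_rot: [[-0.0, 1.0, 0.002], [1.0, 0.0, -0.001], [-0.001, 0.002, -1.0]]
ft_force: [-4.7, 0.8, 10.8]
finger_gap: 0.007
gripper_force: 5.4
```

The height stayed put as the force rose, so seal a is flush. Lifting and moving over b.

Emit:
play_rows:
  series:
    - [[0,0,-0.5],[0,0,0]]
    - [[0,0,-2],[0,0,0]]
    - [[0,0,-5],[0,0,0]]
    - [[2,-0.6,-5.5],[0,0,0]]
    - [[5,-1.4,-5.5],[0,0,0]]
    - [[8,-2.3,-5.2],[0,0,0]]
    - [[8.8,-2.5,-4.5],[0,0,0]]
    - [[8.8,-2.5,-4.5],[0,0,0]]

```text
time_s: 4.8
eef_pos: [0.5787, 0.0268, 0.1616]
eef_rot: [[-0.003, 1.0, -0.002], [1.0, 0.003, 0.0], [0.0, -0.002, -1.0]]
ft_force: [-0.6, -0.4, 0.4]
finger_gap: 0.007
gripper_force: 0.0
```

```bash
python3 - <<'E'
from h import *
import cv2
p=camera_params("wrist");w=read_camera("wrist")
for k,x in dict(b=(.5806,.025),c=(.5502,.1231),d=(.500,.208)).items(): print(k,project(p,(*x,H[k])))
cv2.imwrite("pics/w2.png",w[:,:,::-1]);s=sense();print(s["eef_pos"],s["ft_force"])
E
```

```text
b (np.float64(315.7934337317868), np.float64(280.66636408575016))
c (np.float64(255.6866259411179), np.float64(77.65463988002705))
d (np.float64(124.53264014435214), np.float64(-143.9931948773964))
[0.57935766 0.02544455 0.16220086] [ 0.00984367  0.0838692  -0.49901869]
```

View pics/w2.png

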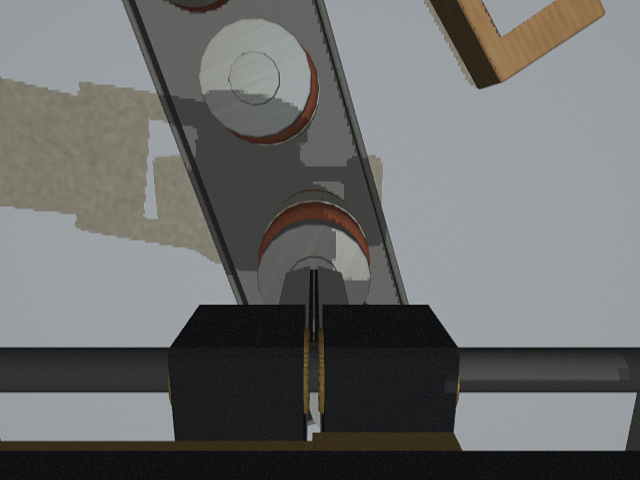

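The wrist picture shows c's button at (254,78), as predicted, and b's button under the fingertips (313,270). Pressing b.

Emit:
play_rows:
  series:
    - [[0,0,0.6],[0,0,0]]
    - [[0,0,1.1],[0,0,0]]
    - [[0,0,1.4],[0,0,0]]
    - [[0,0,1.5],[0,0,0]]
    - [[0,0,1.6],[0,0,0]]
    - [[0,0,1.7],[0,0,0]]
    - [[0,0,1.8],[0,0,0]]
    - [[0,0,1.85],[0,0,0]]

```text
time_s: 5.52
eef_pos: [0.5805, 0.0246, 0.1456]
eef_rot: [[0.0, 1.0, 0.001], [1.0, -0.0, -0.001], [-0.001, 0.001, -1.0]]
ft_force: [0.0, -0.9, 4.2]
finger_gap: 0.009
gripper_force: 2.0
```

Emit:
play_rows:
  series:
    - [[0,0,0.05],[0,0,0]]
    - [[0,0,0.1],[0,0,0]]
    - [[0,0,0.15],[0,0,0]]
    - [[0,0,0.15],[0,0,0]]
    - [[0,0,0.15],[0,0,0]]
    - [[0,0,0.15],[0,0,0]]
    - [[0,0,0.15],[0,0,0]]
    - [[0,0,0.15],[0,0,0]]

```text
time_s: 6.18
eef_pos: [0.5811, 0.0247, 0.1455]
eef_rot: [[-0.0, 1.0, 0.003], [1.0, 0.0, -0.001], [-0.001, 0.003, -1.0]]
ft_force: [-1.2, -1.3, 8.4]
finger_gap: 0.005
gripper_force: 4.5
```

b stays at the flush height as the force rises to 8 N, so it is pressed. On to c.

Emit:
play_rows:
  series:
    - [[0,0,-0.5],[0,0,0]]
    - [[0,0,-2.5],[0,0,0]]
    - [[1,-0.3,-3.5],[0,0,0]]
    - [[4,-1.2,-3.5],[0,0,0]]
    - [[7,-2.2,-3],[0,0,0]]
    - [[9.8,-3,-2.2],[0,0,0]]
    - [[9.8,-3,-0.5],[0,0,0]]
    - [[9.8,-3,0.5],[0,0,0]]

```text
time_s: 6.85
eef_pos: [0.5486, 0.1251, 0.1372]
eef_rot: [[-0.003, 1.0, -0.001], [1.0, 0.003, 0.0], [0.0, -0.001, -1.0]]
ft_force: [-0.2, -0.4, -0.8]
finger_gap: 0.009
gripper_force: 0.0
```

```bash
python3 - <<'E'
from h import *
import cv2
p=camera_params("wrist");w=read_camera("wrist")
for k,x in dict(c=(.5500,.1231),d=(.500,.208)).items(): print(k,project(p,(*x,H[k])))
cv2.imwrite("pics/w3.png",w[:,:,::-1]);s=sense();print(s["eef_pos"],s["ft_force"])
E
```

```text
c (np.float64(314.64469414232224), np.float64(280.81279352175466))
d (np.float64(194.51602001636485), np.float64(97.62403004596274))
[0.54761725 0.12410296 0.13506753] [-1.34470485 -1.02767429 -0.95211549]
```

View pics/w3.png

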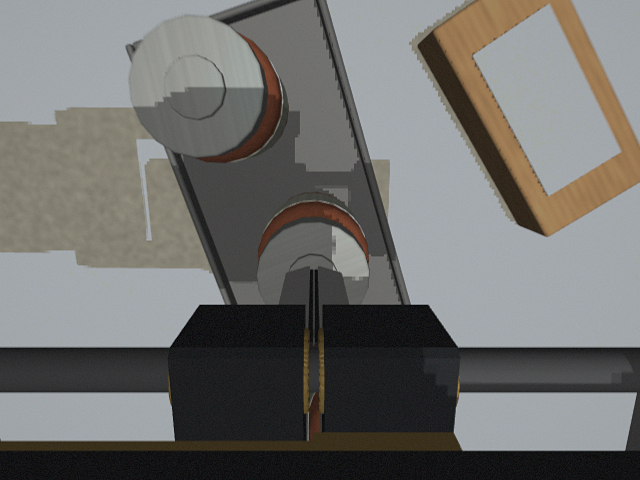

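d's button shows at (194,86), about 11 px from the prediction, so d lies some 5 mm further along +y. c is under the fingertips. Pressing c, and working out d again from its pixel.

```bash
python3 - <<'E'
from h import *
p=camera_params("wrist");print(ground(p,194,86,.119),ground(p,314,281,.104))
E
```

```text
[0.49968688 0.21132635 0.119     ] [0.54856339 0.12269542 0.104     ]
```

Emit:
play_rows:
  series:
    - [[0,0,0.6],[0,0,0]]
    - [[0,0,1.1],[0,0,0]]
    - [[0,0,1.4],[0,0,0]]
    - [[0,0,1.5],[0,0,0]]
    - [[0,0,1.6],[0,0,0]]
    - [[0,0,1.7],[0,0,0]]
    - [[0,0,1.8],[0,0,0]]
    - [[0,0,1.85],[0,0,0]]

```text
time_s: 7.57
eef_pos: [0.5504, 0.1227, 0.1206]
eef_rot: [[0.0, 1.0, 0.001], [1.0, -0.0, -0.001], [-0.001, 0.001, -1.0]]
ft_force: [-1.5, -2.4, 4.3]
finger_gap: 0.007
gripper_force: 1.9
```

Emit:
play_rows:
  series:
    - [[0,0,0.05],[0,0,0]]
    - [[0,0,0.1],[0,0,0]]
    - [[0,0,0.15],[0,0,0]]
    - [[0,0,0.15],[0,0,0]]
    - [[0,0,0.15],[0,0,0]]
    - [[0,0,0.15],[0,0,0]]
    - [[0,0,0.15],[0,0,0]]
    - [[0,0,0.15],[0,0,0]]

```text
time_s: 8.23
eef_pos: [0.551, 0.1229, 0.1204]
eef_rot: [[-0.0, 1.0, 0.002], [1.0, 0.0, -0.0], [-0.0, 0.002, -1.0]]
ft_force: [-2.8, -1.0, 10.6]
finger_gap: 0.004
gripper_force: 4.9
```

c is flush (10 N, no further travel). On to d at about (0.500, 0.210).

Emit:
play_rows:
  series:
    - [[0,0,-0.5],[0,0,0]]
    - [[0,0,-2.5],[0,0,0]]
    - [[0,0,-5],[0,0,0]]
    - [[3,-1.7,-5.3],[0,0,0]]
    - [[6,-3.4,-5.3],[0,0,0]]
    - [[8.7,-5,-5],[0,0,0]]
    - [[8.7,-5,-4.5],[0,0,0]]
    - [[8.7,-5,-4],[0,0,0]]

```text
time_s: 8.9
eef_pos: [0.4995, 0.2111, 0.1582]
eef_rot: [[-0.003, 1.0, 0.001], [1.0, 0.003, 0.0], [0.0, 0.001, -1.0]]
ft_force: [0.5, -0.8, 0.6]
finger_gap: 0.004
gripper_force: 0.0
```

Emit:
play_rows:
  series:
    - [[0,0,0],[0,0,0]]
    - [[0,0,0],[0,0,0]]
    - [[0,0,0],[0,0,0]]
    - [[0,0,0],[0,0,0]]
    - [[0,0,0],[0,0,0]]
    - [[0,0,0],[0,0,0]]
    - [[0,0,0],[0,0,0]]
    - [[0,0,0],[0,0,0]]

```text
time_s: 9.57
eef_pos: [0.5001, 0.2099, 0.1585]
eef_rot: [[0.0, 1.0, 0.0], [1.0, -0.0, 0.0], [0.0, 0.0, -1.0]]
ft_force: [0.6, 0.1, 0.2]
finger_gap: 0.002
gripper_force: 0.0
```

```bash
python3 - <<'E'
from h import *
import cv2
p=camera_params("wrist");w=read_camera("wrist")
print(project(p,(.500,.210,.119)))
a=w[200:320,230:400]
b=read_camera("side")[160:260,190:330]
c=read_camera("scene")[140:280,220:420]
A=[cv2.resize(i,(400,int(400*i.shape[0]/i.shape[1])))[:280] for i in(a,b,c)]
A=[cv2.copyMakeBorder(i,0,290-i.shape[0],0,0,cv2.BORDER_CONSTANT) for i in A]
cv2.imwrite("pics/w4.png",np.vstack([np.hstack(A[:2]),np.hstack([A[2],A[2]*0])])[:,:,::-1])
s=sense();print(s["eef_pos"],s["ft_force"])
E
```

```text
(np.float64(311.6151526665455), np.float64(272.657119991276))
[0.50004486 0.21001245 0.1585065 ] [ 0.62391255 -0.08702612  0.43673717]
```

View pics/w4.png

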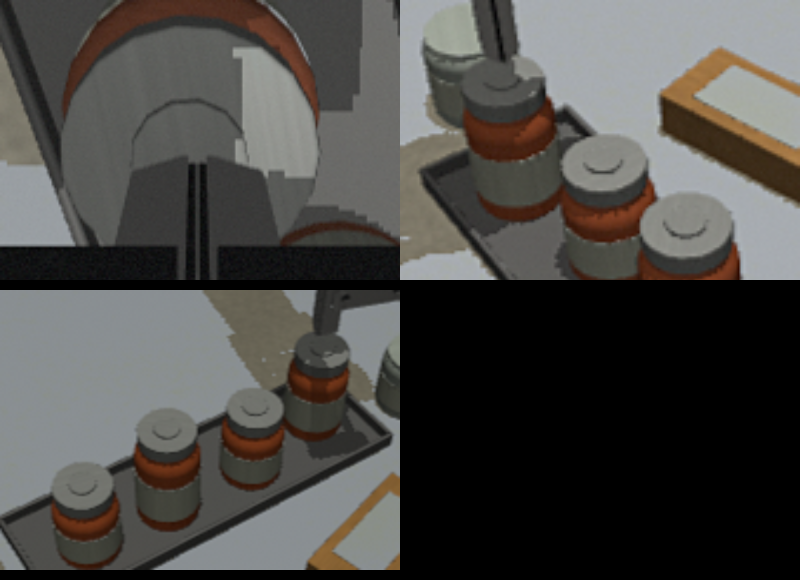

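All four jars stand upright and in place. From the wrist crop, d's button centre is near (311,266), about 2.5–3.5 mm further along +y. I'll shift and press.

Emit:
play_rows:
  series:
    - [[0.25,0,0.4],[0,0,0]]
    - [[0.25,0,1],[0,0,0]]
    - [[0.25,0,1.5],[0,0,0]]
    - [[0.25,0,1.8],[0,0,0]]
    - [[0.25,0,2],[0,0,0]]
    - [[0.25,0,2.1],[0,0,0]]
    - [[0.25,0,2.2],[0,0,0]]
    - [[0.25,0,2.3],[0,0,0]]

```text
time_s: 10.38
eef_pos: [0.5002, 0.2126, 0.1359]
eef_rot: [[-0.0, 1.0, 0.0], [1.0, 0.0, 0.0], [0.0, 0.0, -1.0]]
ft_force: [-2.5, -0.9, 2.8]
finger_gap: 0.005
gripper_force: 1.8
```

Emit:
play_rows:
  series:
    - [[0,0,0.05],[0,0,0]]
    - [[0,0,0.1],[0,0,0]]
    - [[0,0,0.15],[0,0,0]]
    - [[0,0,0.2],[0,0,0]]
    - [[0,0,0.2],[0,0,0]]
    - [[0,0,0.2],[0,0,0]]
    - [[0,0,0.2],[0,0,0]]
    - [[0,0,0.2],[0,0,0]]

```text
time_s: 11.05
eef_pos: [0.5012, 0.2127, 0.1356]
eef_rot: [[-0.0, 1.0, 0.003], [1.0, 0.0, 0.0], [0.0, 0.003, -1.0]]
ft_force: [-3.3, -0.5, 10.2]
finger_gap: 0.007
gripper_force: 5.0
```

d is flush as well. Retracting straight up, then checking.

Emit:
play_rows:
  series:
    - [[0,0,-0.5],[0,0,0]]
    - [[0,0,-2],[0,0,0]]
    - [[0,0,-4.5],[0,0,0]]
    - [[0,0,-7],[0,0,0]]
    - [[0,0,-9],[0,0,0]]
    - [[0,0,-10],[0,0,0]]
    - [[0,0,-10],[0,0,0]]
    - [[0,0,-10],[0,0,0]]

```text
time_s: 11.72
eef_pos: [0.4999, 0.2124, 0.233]
eef_rot: [[0.0, 1.0, 0.0], [1.0, -0.0, -0.0], [-0.0, 0.0, -1.0]]
ft_force: [-0.4, -1.4, -0.1]
finger_gap: 0.005
gripper_force: 0.0
```

```bash
python3 - <<'E'
from h import *
import cv2
b=read_camera("side")[150:400,180:400]
a=cv2.imread("pics/side0.png")[150:400,180:400,::-1]
cv2.imwrite("pics/w5.png",cv2.resize(np.hstack([a,b]),None,fx=1.8,fy=1.8)[:,:,::-1])
s=sense();print(s["eef_pos"],s["ft_force"])
E
```

```text
[0.4993785  0.21234189 0.23194852] [ 0.63600267 -0.61655562 -0.74473217]
```

View pics/w5.png

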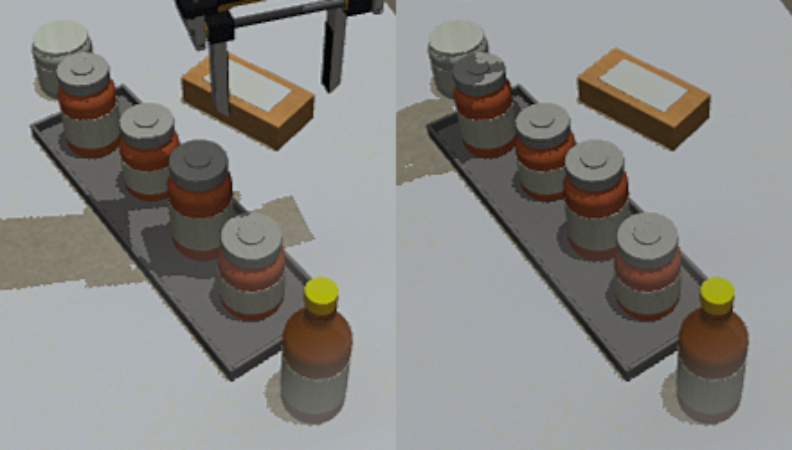

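The before and after pictures match: jars, bottle, tin and packet have not moved and all the lid centres are up.

```bash
python3 -c "
from plant import *
print(close_job())"
```

```text
the job is handed in; nothing more can be done
None
```

I pressed all four lid centres flush and let them come up again, in order from the bottle end (a, b, c, d), with about 8–11 N on each; nothing looks moved in the before/after pictures, and the job was handed in at about 12 s.

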